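# Load a culture flask on the orbital shaker and close the retaining bar

### The job

Load the cotton-plugged conical flask that stands on the bench onto the orbital shaker: slide the shaker's front retaining bar open towards its front, stand the flask in the free space between the two bars beside the flasks already there, and slide the bar home again until it is snug against the flasks. Set the flask down rather than dropping it, keep every flask upright, and leave the dish stack, the narrow bottle and the foil-capped flask on the bench where they are.

Things in the scene. Friction and masses are not known exactly. Their poses are not given: they have to be found in the camera images.
- flask_mid (a point): the flask to load: glass conical flask with white cotton plug, 134 mm high, loose on the bench right of the shaker; its centre, 67 mm above its base. Base 60 mm across up to 12 mm high, then a cone narrowing to 35 mm across at 80 mm; from 80 to 120 mm above the base neck and plug are 36 mm across, round, to be gripped from above in any direction; 0.1 to 0.2 kg
- held_flask_a_mid (a point): one of the two identical flasks already standing between the bars on the shaker, at the left part of the bay (+y of the shaker); its centre, 67 mm above its base; loose, same shape and size as the flask to load
- held_flask_b_mid (a point): the second flask already standing between the bars, 75 to 200 mm to the right of the first (-y of the shaker); its centre, 67 mm above its base; loose, same shape and size
- shaker: orbital shaker, white housing under a 190 x 310 mm platform (x by y), fixed. Origin at the centre of its underside on the bench; x to its rear, y to its left, z up. Platform surface at z = 72 mm. Fixed rear bar, 16 mm thick, along y at x = 83, z = 100 mm; side rods along x at y = +-146 mm, 8 mm thick, at the same height: flasks fit with their axes at y = -112 to 112 mm
- bay (a point): point on the platform's surface between the bars, at x = 48 mm, y = 0, z = 72 mm of the shaker: a flask's axis lies on the line through this point along the shaker's y when it stands against the rear bar
- retaining_bar (a joint): travel in m of the sliding front bar, 16 mm thick, parallel to the rear bar at the same height; its axis is at x = 15 mm minus this in the shaker's frame. Pull to the shaker's front (-x) to open; 0.05 is fully open, 0.012 just lets a flask's base in, 0.0024 is snug on flasks that touch the rear bar. About 3 N of friction, stays where left, pushes loose flasks along
- bar_knob (a point): centre of the black upright round knob that moves the front bar: 24 mm across, 30 mm high (15 mm above and below this point), 125 mm above the bench, on a bracket 46 mm in front of the bar's middle; it slides along the shaker's x with the bar. 22 mm is free between knob and bar, over 60 mm at its left and right; the held flasks' axes are 80 mm or so behind it
- stack_mid (a point): stack of cream culture dishes standing behind the flask to load, 90 mm across, 110 mm high; its centre, 55 mm above the bench; loose, bystander
- bottle_mid (a point): narrow glass bottle with a cotton plug standing close beside the flask to load, 46 mm across, 124 mm high; its centre, 62 mm above the bench; loose, bystander
- foil_flask_mid (a point): shorter conical flask with a foil cap, standing on the bench between the shaker and the flask to load, 58 mm across, 107 mm high; its centre, 53 mm above the bench; loose, bystander

How it is judged:
By the outcome, as a careful person would: the job done as asked, in the order asked, and still so for the second after the job is handed in, with the robot touching nothing.
It also fails if it takes over 58 s, if anything falls off the work surface, if the arm or the gripper's body presses on something with over 40 N, if the wrist force passes 120 N, or if a joint passes its speed limit or range.

### The arm

A 7-joint arm with a two-finger parallel gripper is mounted at the origin on a cart in front of the work surface, level with it; the furniture and walls round the work are solid. World frame = base frame: x ahead of the robot, y to its left, z up, the work surface at z = 0. Lengths are in m, angles in rad, forces in N, time in s.
With the tool pointing down it reaches from about 0.425 to 0.925 m from the base axis. Payload 6.8 kg.
Tool frame: the origin (TCP) lies on the front face of the gripper's body, between the roots of the fingers; the fingertips stand 73 mm ahead of it and the grasp point (between the pads) lies 54 mm ahead of it (env.nose_length is the distance from the TCP to the fingertips, in m); z points along the fingers, y is the line along which they close (so a half turn about z gives the same grasp; the last joint's range is limited). The gripper opens to 85 mm and grips with 20 to 120 N. Pads are 22 mm wide; open, the fingers measure 114 mm over their backs; the gripper's body (76 mm by 85 mm) begins 54 mm behind the grasp point. The pads swing forward as they close: fully open they stand 13 mm farther back than shut.
Start: joints at [1.131, 0.477, 0.022, 1.555, -0.011, 1.109, -0.083], TCP at [0.22, -0.638, 0.304] pointing down, gripper open.
Joint ranges: [-2.96, 2.96], [-0.34, 2.1], [-1.41, 1.46], [0.24, 2.44], [-1.37, 4.51], [0.17, 1.92], [-2.96, 2.96]. Speed limits (rad/s): [2.39, 2.39, 3.14, 3.14, 3.14, 3.14, 3.14].

### API

Orientations are given as a unit quaternion [w, x, y, z].
In Python, from cell import env, kin, camera, calibration, job gives the robot as it stands. The module is installed in compiled form; this text tells all that it offers. Calls block until the motion is done:
- env.reach(position, orientation): joint-space move of the TCP to a pose.
- env.movel(position, velocity=0.15, rot=None, stop_force=None): straight line of the TCP; rot=None keeps the orientation; velocity is the mean speed in m/s. With stop_force (N) it stops when the force on the tool has changed by that much, and returns True; else False.
- env.goto_joints(angles): joint-space move.
- env.grip(opening, f_grip=None): finger opening in m; f_grip is the grip in N (None keeps the last); returns when the fingers have stopped.
- env.dwell(seconds).
- kin.inverse_kinematics(position, orientation): joint angles nearest the present ones, or None.
- env.get_state(): the state.
- camera(name): name is "scene" or "top"; returns (picture, depth): 384x512x3 uint8, blue, green, red; 384x512 float32, m along the optical axis (not along the pixel's ray), 0 where there is no reading.
- calibration(name): a dict with "fx", "fy", "cx", "cy" (pixels), "rvec" (rotation vector, rad) and "tvec" (3), from world to camera coordinates, as OpenCV has them. Camera axes: x right, y down, z forward; pixel columns grow to the right and rows downward; lengths in m; the calibration is good to about 2 mm. A picture is of the moment at which its call begins. calibration takes no time and is no camera call.
A pose or a line that the arm cannot do raises env.PlanningError and nothing moves.
- job.job_done(): hands the job in; it is judged then, once.
The state is a dict: "time": time; "qpos": joint angles; "joint_velocities": joint speeds; "joint_torque": joint torques, N m; "tcp_pos": TCP position; "orientation": TCP orientation; "force": force on the tool from outside, world axes, zero at the start; "torque": the same for the moment, N m; "opening": finger opening in m; "gripper_force": force on a finger pad.
Only numpy, scipy, OpenCV 4.12 (cv2) and the standard library are available. Lean on these libraries where they do the work, as an engineer would, in place of code of your own. Each camera call takes 0.05 s, during which the arm holds its last target. There are 200 camera calls.

## Working session

There is one attempt and no reset: what is moved stays moved. The work goes in short steps, each a Python script; the robot and the scene stay as the last script left them, time stands still between calls to the robot, and variables do not carry over. Pictures are saved under pics/ and viewed, at most 10 in all, crops included, and the job is handed in when it is done.

```bash
mkdir -p pics; cat > h.py <<'E'
import numpy as np, cv2
from cell import env, kin, camera, calibration, job
def cal(n):
    c=calibration(n); R=cv2.Rodrigues(np.array(c["rvec"],float))[0]; t=np.array(c["tvec"],float).ravel()
    return c,R,t
def cloud(n,d):
    c,R,t=cal(n); v,u=np.mgrid[:d.shape[0],:d.shape[1]]
    P=np.stack([(u-c["cx"])/c["fx"]*d,(v-c["cy"])/c["fy"]*d,d],-1)
    return (P-t)@R
def ray(n,u,v,z):
    c,R,t=cal(n); o=-R.T@t; r=R.T@np.array([(u-c["cx"])/c["fx"],(v-c["cy"])/c["fy"],1])
    return o+r*(z-o[2])/r[2]
E
python3 - <<'E'
from h import *
for n in("scene","top"):
    p,d=camera(n); cv2.imwrite(f"pics/{n}0.png",p); np.save(f"{n}0.npy",d)
    c,R,t=cal(n); print(n,c["fx"],-R.T@t,R[2],(d==0).mean())
E
```

```text
scene 440.20403664271 [-0.11386229  0.41349672  0.93179401] [ 0.56763514 -0.40358566 -0.71757157] 0.003875732421875
top 415.0536773473634 [ 0.47085603 -0.01866336  1.21564926] [ 0.04610968 -0.03267017 -0.998402  ] 0.004053751627604167
```

View pics/scene0.png

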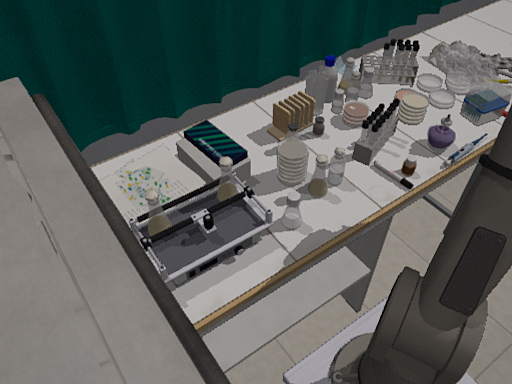

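View pics/top0.png

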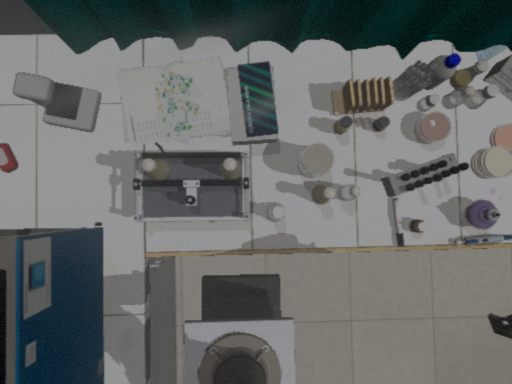

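The top view shows the shaker at (137–247, 150–220), with the held flasks' plugs near (149,165) and (230,164) and the knob near (190,199). The flask to load is near (325,193), the bottle (349,192), the foil flask (276,212) and the stack (316,160). I'll enlarge this for exact pixels.

```bash
python3 - <<'E'
from h import *
p=cv2.imread("pics/top0.png"); cv2.imwrite("pics/t1.png",cv2.resize(p[140:230,125:365],None,fx=3.3,fy=3.3,interpolation=cv2.INTER_CUBIC))
s=cv2.imread("pics/scene0.png"); cv2.imwrite("pics/s1.png",cv2.resize(s[130:285,125:355],None,fx=3.4,fy=3.4,interpolation=cv2.INTER_CUBIC))
d=np.load("top0.npy"); P=cloud("top",d)
# height bands in top view
for nm,(u0,u1,v0,v1),(z0,z1) in [("flask",(308,337,180,205),(.10,.16)),("bottle",(337,362,180,203),(.09,.16)),("foil",(262,292,200,225),(.08,.13)),("stack",(295,337,140,182),(.095,.13)),("A",(135,172,150,182),(.17,.23)),("B",(215,247,150,182),(.17,.23)),("knob",(178,204,186,212),(.128,.16)),("railhigh",(130,255,145,225),(.095,.125)),("plat",(130,255,145,225),(.06,.085))]:
    Q=P[v0:v1,u0:u1].reshape(-1,3); m=(Q[:,2]>z0)&(Q[:,2]<z1); Q=Q[m]
    if len(Q): print(nm,len(Q),Q.min(0).round(3),np.median(Q,0).round(3),Q.max(0).round(3))
E
```

```text
flask 136 [ 0.495 -0.263  0.101] [ 0.51  -0.243  0.13 ] [ 0.527 -0.23   0.138]
bottle 138 [ 0.497 -0.329  0.09 ] [ 0.512 -0.312  0.12 ] [ 0.53  -0.299  0.126]
foil 142 [ 0.445 -0.13   0.08 ] [ 0.461 -0.11   0.105] [ 0.477 -0.094  0.11 ]
stack 895 [ 0.56  -0.267  0.096] [ 0.604 -0.222  0.111] [ 0.65  -0.178  0.118]
A 170 [0.569 0.195 0.17 ] [0.583 0.209 0.202] [0.601 0.227 0.209]
B 151 [ 0.566 -0.004  0.185] [0.582 0.013 0.203] [0.597 0.028 0.208]
knob 71 [0.49  0.108 0.128] [0.5   0.119 0.14 ] [0.51  0.13  0.143]
railhigh 2092 [ 0.447 -0.034  0.095] [0.553 0.12  0.106] [0.63  0.272 0.125]
plat 5143 [ 0.441 -0.036  0.064] [0.511 0.117 0.071] [0.632 0.274 0.085]
```

View pics/t1.png

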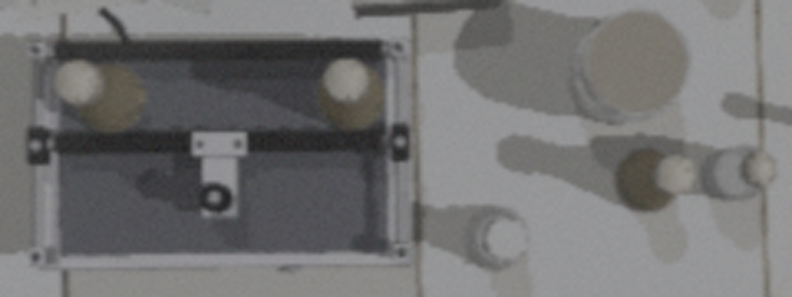

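View pics/s1.png

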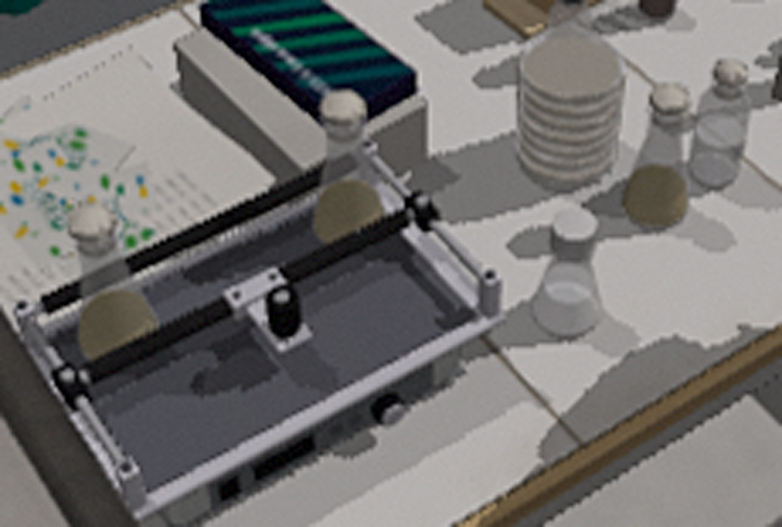

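The close-ups agree with the depth readings: held flasks at y≈0.21 and 0.013, an empty gap between them, and the bar snug. Next I'll fit the shaker's yaw and move above the knob.

```bash
cat >> h.py <<'E'
from scipy.spatial.transform import Rotation as Ro
def down(psi):
    z=np.array([0,0,-1.]); y=np.array([np.cos(psi),np.sin(psi),0]); x=np.cross(y,z)
    q=Ro.from_matrix(np.c_[x,y,z]).as_quat(); return q[[3,0,1,2]]
def st():
    s=env.get_state(); print("t",round(s["time"],2),"tcp",np.round(s["tcp_pos"],4),"F",np.round(s["force"],1),"op",round(s["opening"],4),"gf",np.round(s["gripper_force"],1))
E
python3 - <<'E'
from h import *
d=np.load("top0.npy"); P=cloud("top",d).reshape(-1,3); p=cv2.imread("pics/top0.png").reshape(-1,3).max(1)
for nm,x0,x1 in (("rear",.6,.64),("front",.53,.57)):
    m=(P[:,2]>.1)&(P[:,2]<.115)&(P[:,0]>x0)&(P[:,0]<x1)&(P[:,1]>-.02)&(P[:,1]<.26)&(p<60); Q=P[m]
    k=np.polyfit(Q[:,1],Q[:,0],1); print(nm,len(Q),"slope",k[0].round(4),"x at y=.12",np.polyval(k,.12).round(4),Q[:,0].min().round(3),Q[:,0].max().round(3))
m=(P[:,2]>.135)&(P[:,2]<.15)&(abs(P[:,0]-.5)<.025)&(abs(P[:,1]-.119)<.025); print("knob",P[m].mean(0),m.sum())
s=env.get_state(); print(s["orientation"]); st()
for a in (np.pi/2,-np.pi/2):
    for pos in ([.5,.119,.30],[.455,.119,.184]): print(a,kin.inverse_kinematics(pos,down(a)))
for a in (-np.pi/4,3*np.pi/4):
    for pos in ([.511,-.2465,.16],[.583,.112,.25]): print(a,kin.inverse_kinematics(pos,down(a)))
E
```

```text
rear 454 slope 0.0122 x at y=.12 0.6184 0.611 0.628
front 468 slope 0.0138 x at y=.12 0.5448 0.533 0.554
knob [0.49968279 0.11958642 0.13965639] 67
[-8.04887210e-04  9.86266557e-01  1.65159290e-01 -1.97356374e-04]
t 0.1 tcp [ 0.2197 -0.6378  0.303 ] F [ 0.4 -0.4 -0.4] op 0.0854 gf 0.0
1.5707963267948966 [ 0.52878579  0.41496694 -1.09885463  1.88810907  0.416255    1.09317625
  0.83707415]
1.5707963267948966 [ 0.54767905  0.59911574 -1.18442803  2.08618719  0.70505406  0.93734848
  0.53878798]
-1.5707963267948966 [ 0.26668783  0.29921499 -0.73753957  1.90161022  0.23364785  1.02778282
 -2.141446  ]
-1.5707963267948966 [ 0.12647719  0.37290187 -0.60831416  2.10841153  0.31142074  0.74706539
 -2.2515951 ]
-0.7853981633974483 [ 0.53276215  0.49231659 -0.24697238  1.92162401  0.17077521  0.74767816
 -0.5970509 ]
-0.7853981633974483 [ 0.22252521  0.48805768 -0.68523434  1.77302272  0.35836213  1.0085758
 -1.38522332]
2.356194490192345 [ 1.17326409  0.82130294 -1.19053039  1.88067689  0.87648203  1.08544969
  1.97855076]
2.356194490192345 [ 0.52268257  0.69910101 -1.18531115  1.75500164  0.69986618  1.18307724
  1.48733716]
```

```bash
python3 - <<'E'
from h import *
o=down(-np.pi/2-.013); k=np.array([.5005,.1195])
env.reach([*k,.30],o); st()
print(env.movel([*k,.185],.12,stop_force=12)); st()
env.grip(.018,30); st()
print(env.movel([k[0]-.043,k[1]+.0006,.185],.06,stop_force=25)); st()
env.grip(.06); print(env.movel([k[0]-.043,k[1],.32],.2)); st()
p,d=camera("top"); cv2.imwrite("pics/t2.png",cv2.resize(p[140:230,125:365],None,fx=3.3,fy=3.3)); np.save("t2.npy",d)
E
```

```text
t 2.94 tcp [0.5008 0.1187 0.2999] F [-0.2 -0.8  1.4] op 0.0856 gf 0.0
False
t 4.05 tcp [0.501  0.1197 0.1857] F [-0.2 -0.   0.6] op 0.0853 gf 0.0
t 4.63 tcp [0.5007 0.1187 0.1853] F [-0.9 -2.3  6.6] op 0.0227 gf 29.5
False
t 5.5 tcp [0.4577 0.1191 0.1853] F [-0.2 -5.8  6.5] op 0.0227 gf 30.0
False
t 6.77 tcp [0.457  0.1191 0.319 ] F [ 0.6 -0.4 -0.5] op 0.06 gf 0.0
```

View pics/t2.png

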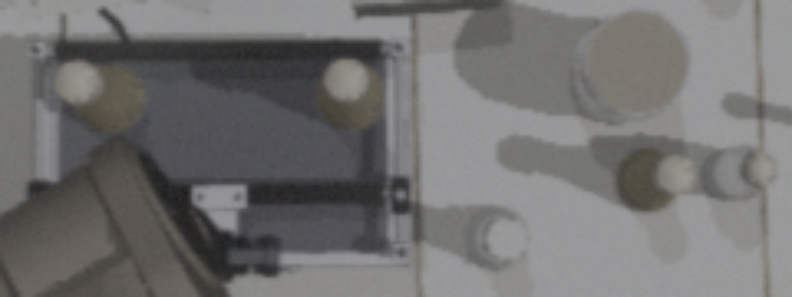

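The bar is open by about 43 mm: its plate now sits at crop (192–247, 185–210) and the flasks haven't moved. Next is picking up the flask.

```bash
python3 - <<'E'
from h import *
o=down(-np.pi/4); f=[.511,-.2465]
env.reach([*f,.29],o); st()
print(env.movel([*f,.157],.12,stop_force=8)); st()
env.grip(.03,35); st()
print(env.movel([*f,.32],.15)); st()
p,d=camera("scene"); cv2.imwrite("pics/s3.png",cv2.resize(p[60:285,125:405],None,fx=2.6,fy=2.6))
E
```

```text
t 8.2 tcp [ 0.5113 -0.2451  0.2897] F [-0.1  0.6  0.9] op 0.0601 gf 0.0
False
t 9.46 tcp [ 0.5115 -0.2466  0.1578] F [ 0.2 -0.3  0.4] op 0.06 gf 0.0
t 9.8 tcp [ 0.5115 -0.2468  0.1578] F [-0.4  0.   6.2] op 0.035 gf 35.0
False
t 11.03 tcp [ 0.5104 -0.2464  0.3189] F [ 0.  -0.1 -1.8] op 0.0346 gf 35.0
```

View pics/s3.png

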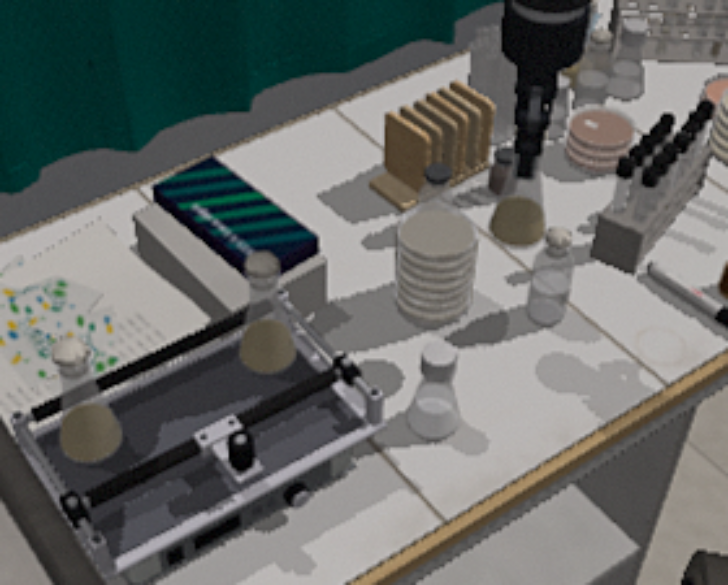

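The flask is held upright at about (520,210), and the neighbours are undisturbed. Now I'll carry it high over the shaker and set it down with force detection.

```bash
python3 - <<'E'
from h import *
env.movel([.511,-.2465,.41],.15)
env.movel([.579,.112,.41],.2); st()
env.movel([.579,.112,.245],.12); st()
print(env.movel([.579,.112,.224],.02,stop_force=4)); st()
env.dwell(.3)
env.grip(.06); env.dwell(.2); st()
env.movel([.579,.112,.34],.12)
env.movel([.457,.119,.32],.2,rot=down(-np.pi/2-.013)); st()
for n in("top","scene"):
    p,d=camera(n); np.save(n+"4.npy",d); cv2.imwrite(f"pics/{n}4.png",cv2.resize(p[120:290,115:365],None,fx=2.4,fy=2.4))
    if n=="top":
        P=cloud(n,d).reshape(-1,3); m=(P[:,2]>.185)&(P[:,2]<.215)&(abs(P[:,0]-.58)<.03)
        for y in(.21,.112,.013):
            Q=P[m&(abs(P[:,1]-y)<.03)]; print(len(Q),Q.mean(0) if len(Q) else 0)
E
```

```text
t 13.81 tcp [0.5791 0.1109 0.4099] F [-1.  -0.2 -2.3] op 0.0346 gf 35.0
t 15.33 tcp [0.5794 0.1122 0.2458] F [ 1.4 -0.  -1.5] op 0.0349 gf 35.0
True
t 16.07 tcp [0.5789 0.1119 0.2298] F [0.1 0.1 4.4] op 0.0347 gf 35.5
t 16.94 tcp [0.5782 0.1115 0.2289] F [-0.1  0.3  0.2] op 0.0602 gf 0.0
t 18.97 tcp [0.4575 0.1189 0.3199] F [-0.1  0.3 -0.5] op 0.0602 gf 0.0
165 [0.5841637  0.20971522 0.20112652]
157 [0.57630827 0.11021583 0.20179577]
150 [0.58137962 0.01260955 0.202082  ]
```

View pics/scene4.png

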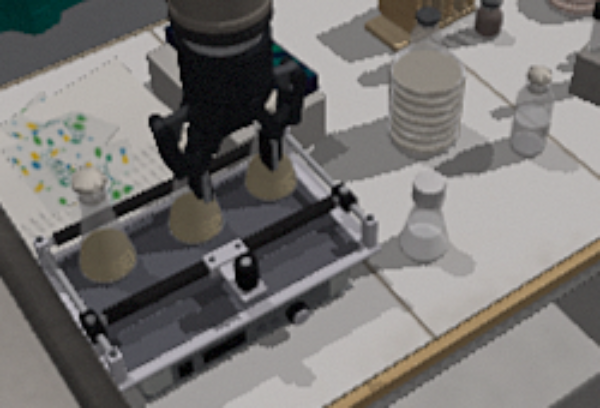

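The new flask stands upright between the two others, at about (195,215), and is roughly 6–7 mm short of the rear bar. Next I'll close the bar slowly until the force rises.

```bash
python3 - <<'E'
from h import *
x,y=.4577,.1191
print(env.movel([x,y,.185],.12,stop_force=12)); st()
env.grip(.018,40); st()
env.movel([x+.034,y-.0004,.185],.04); st()
print("stop",env.movel([x+.056,y-.0007,.185],.015,stop_force=10)); st()
env.dwell(.3); st()
env.grip(.06); st()
env.movel([env.get_state()["tcp_pos"][0],y,.32],.15)
env.movel([.44,-.12,.36],.25); st()
for n in("top","scene"):
    p,d=camera(n); np.save(n+"5.npy",d); cv2.imwrite(f"pics/{n}5.png",cv2.resize(p[120:290,115:365],None,fx=2.4,fy=2.4))
    if n=="top":
        P=cloud(n,d).reshape(-1,3); m=(P[:,2]>.185)&(P[:,2]<.215)&(abs(P[:,0]-.58)<.03)
        for y in(.21,.112,.013):
            Q=P[m&(abs(P[:,1]-y)<.03)]; print(len(Q),Q.mean(0) if len(Q) else 0)
        m=(P[:,2]>.135)&(P[:,2]<.15)&(abs(P[:,0]-.5)<.035)&(abs(P[:,1]-.119)<.025); print("knob",P[m].mean(0),m.sum())
E
```

```text
False
t 20.34 tcp [0.4581 0.1193 0.1856] F [0.  1.  0.3] op 0.0599 gf 0.0
t 20.77 tcp [0.458  0.119  0.1856] F [-0.5 -0.9  6. ] op 0.0223 gf 39.1
t 21.77 tcp [0.492  0.1186 0.1856] F [-1.9 -0.8  6.5] op 0.0226 gf 39.1
stop True
t 22.81 tcp [0.5071 0.1185 0.1856] F [-0.8 -1.1  6.1] op 0.0231 gf 39.1
t 23.11 tcp [0.5071 0.1185 0.1856] F [-1.3 -0.1  5. ] op 0.0227 gf 39.1
t 23.56 tcp [0.5067 0.1183 0.1848] F [0.4 0.4 0.5] op 0.0598 gf 0.0
t 25.77 tcp [ 0.4402 -0.1187  0.3597] F [-0.2  1.1  0.4] op 0.0601 gf 0.0
166 [0.58565645 0.20955604 0.20137862]
158 [0.58442028 0.11135653 0.20211588]
152 [0.583612   0.01244768 0.20193812]
knob [0.50513543 0.1194461  0.14012393] 69
```

View pics/top5.png

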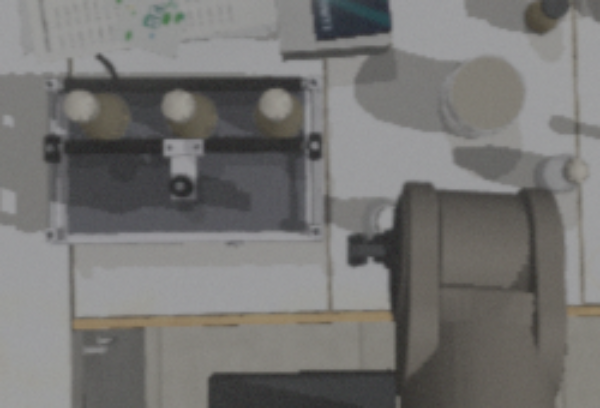

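View pics/scene5.png

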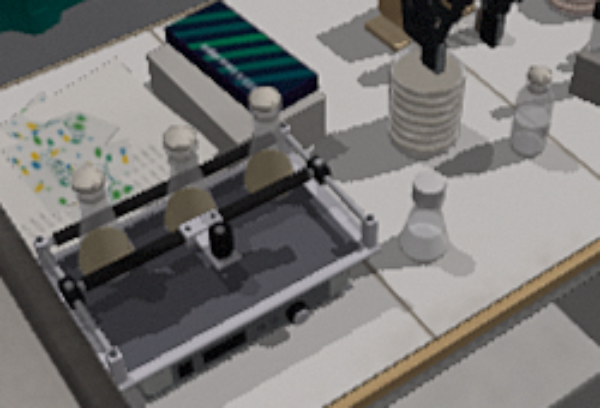

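All three flasks stand upright in a line against the rear bar, with plugs at (82,107), (180,107) and (275,104) in the top crop. The bar stopped with a firm force rise, and the bystanders haven't moved.

```bash
python3 -c "
from h import *
print(job.job_done())"
```

```text
the job is handed in; nothing more can be done
None
```

The flask stands upright on the shaker between the two held flasks, the bar is closed snug against all three, the bench items look unmoved, and I handed the job in at about 26 s of the 58 s allowed.

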